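# Put the pair of door wedges away head to tail

## Robot

A 6-joint arm with a two-finger parallel gripper is mounted at the origin on the work surface; the furniture and walls round the work are solid. World frame = base frame: x ahead of the robot, y to its left, z up, the work surface at z = 0. Lengths are in mm, angles in rad, forces in N, time in s.
With the tool pointing down it reaches from about 275 to 1000 mm from the base axis. Payload 8.4 kg.
Tool frame: the origin (TCP) lies where the fingers leave the gripper's body, on its centre line; the fingertips stand 73 mm ahead of it and the grasp point (between the pads) lies 54 mm ahead of it (grip_point_offset is the distance from the TCP to the grasp point, in mm); z points along the fingers, y is the direction in which the jaws open and shut (so a half turn about z gives the same grasp; the last joint's range is limited). The gripper opens to 85 mm and grips with 20 to 120 N. Pads are 22 mm wide; open, the fingers measure 114 mm over their backs; the gripper's body (76 mm by 85 mm) begins 54 mm behind the grasp point. The pads swing forward as they close: fully open they stand 13 mm farther back than shut.
Start: joints at [-0.664, 0.353, 1.633, -0, 1.155, -0.002], TCP at [492.98, -384.187, 303.881] pointing down, gripper open.
Joint ranges: [-2.63, 2.63], [-0.92, 2.1], [0.06, 2.66], [-1.3, 4.44], [0, 2.69], [-3.02, 3.02]. Speed limits (rad/s): [2.22, 2.22, 2.79, 3.14, 3.14, 3.14].

## Interface

Orientations are given as [roll, pitch, yaw] about the fixed x, y, z axes, in that order (R = Rz(yaw) Ry(pitch) Rx(roll)).
In Python, from rig import sense, grab_frame, sign_off, grip_point_offset gives the robot as it stands. The module is installed in compiled form; this text tells all that it offers.
- The arm moves only by the tool drive_tool, never from a script. Its argument "targets" is one flat list of numbers, 7 for each row, row after row: the shift along the tool's x, y, z in m, then the turn, a rotation vector about the tool's x, y, z in rad, then the opening, from 0 (shut) to 1 (fully open). In form: [tx, ty, tz, wx, wy, wz, grip, tx, ty, tz, wx, wy, wz, grip, ...]. A call has 1 to 12 rows; each row is the pose to reach, as a shift and turn from the pose commanded when the call began, along the tool's axes at that moment; what a row does not reach only later rows make up. A row lasts 1/12 s, in which the tool goes at most 41.7 mm and 7.16 degrees, less where a joint would pass 70% of its speed; a pose out of reach is approached as far as the arm can. A call with a gripper value outside its range is refused whole. The fingers move at their own pace and stop on an object; "force" is the grip in N (left out, the last holds). Time passes only in rows, so rows that repeat a pose let the fingers close. It gives the time, the measured TCP pose, the force and the opening at its end, in the units of the state.
- sense(): the state, without advancing time (a new reading comes with each control period).
- grab_frame(name): name is "side" or "top" or "wrist"; returns a dict with "color" (480x640x3 uint8, blue, green, red), "vertical_fov" (degrees; the focal length in pixels is half the picture's height over the tangent of half this angle, whatever the lens; pixels are square), "cx", "cy" (the principal point, pixels), "world_from_camera" (4x4, takes a point from camera to world coordinates). Camera axes: x right, y down, z forward; pixel columns grow to the right and rows downward; lengths in mm; the calibration is good to about 2 mm. A picture is of the moment at which its call begins. There is no depth.
- sign_off(): hands the job in, once; it reports no verdict.
The state is a dict: "clock": time; "qpos": joint angles; "qvel": joint speeds; "joint_efforts": joint torques, N m; "eef_pos": TCP position; "tcp_rot": TCP orientation; "contact_force": force on the tool from outside, world axes, zero at the start; "wrist_torque": the same for the moment, N m; "opening": opening from 0.0 (shut) to 1.0 (fully open).
Only numpy, scipy, OpenCV 4.12 (cv2) and the standard library are available. Lean on these libraries where they do the work, as an engineer would, in place of code of your own. Each camera call takes 0.05 s, during which the arm holds its last target. There are 200 camera calls.

## Task

Put the two long door wedges away in the shallow wooden tray, flat on its floor with their pulls up, head to tail: the thick end of one beside the thin end of the other, sloping sides facing each other and straight sides along the tray's long walls, so that together they make a rectangle. Leave the short door wedge where it lies.

Things in the scene. Friction and masses are not known exactly. Their poses are not given: they have to be found in the camera images.
- tray: Shallow open dark-wood tray fixed to the desk: 148 x 112 mm outside, 22 high, walls 8, floor 6 mm thick, inside 132 x 96 mm (the pair packed head to tail measures 112 x 68; the same way round it does not fit). Origin: centre of its underside, at desk height. x along its long side, y along its short side, z up.
- wedge_a: Long light-wood door wedge on its side, loose: 112 mm long, 50 wide at the thick end, 18 at the thin, 30 high; one long side straight (rubber sole), one sloping. Flat pull upright on top, 12 mm (lengthwise, grip this) x 24 x 36 high. Origin: underside, below the pull, 65 mm from thin end, 18 from straight side. x: along straight side to thick end; y: to the slope; z up. 0.13 kg.
- wedge_b: Other long light-wood door wedge on its side, loose: 112 mm long, 50 wide at the thick end, 18 at the thin, 30 high; one long side straight (rubber sole), one sloping. Flat pull upright on top, 12 mm (lengthwise, grip this) x 24 x 36 high. Origin: underside, below the pull, 65 mm from thin end, 18 from straight side. x: along straight side to thick end; y: to the slope; z up. 0.13 kg.
- short_wedge: Short light-wood door wedge on its side, not of the pair: 74 mm long, 50 wide at the thick end, 18 at the thin, 30 high; one long side straight (rubber sole), one sloping. Flat pull upright on top, 12 mm (lengthwise, grip this) x 24 x 36 high. Origin: underside, below the pull, 43 mm from thin end, 18 from straight side. x: along straight side to thick end; y: to the slope; z up.

How it is judged (in metres and radians):
At the end, for the whole second after the job is handed in: Both long wedges at rest in the tray, flat on its floor (within 4 mm and 0.08 rad), pulls up, along its long side within 0.3 rad, each at least 22 mm to the sloping side of the other (so head to tail); the short wedge within 30 mm of its start (z of wedge_a in the frame of tray between 0.002 and 0.01 m and angle between each of wedge_a, wedge_b's own z axis and vertical below 0.08 rad and x of wedge_a in the frame of tray between -0.045 and 0.045 m and y of wedge_a in the frame of tray between -0.045 and 0.045 m and angle between the x axis of each of wedge_a, wedge_b and the x axis of tray, either way round below 0.3 rad and linear speed of each of wedge_a, wedge_b below 0.02 m/s and z of wedge_b in the frame of tray between 0.002 and 0.01 m and x of wedge_b in the frame of tray between -0.045 and 0.045 m and y of wedge_b in the frame of tray between -0.045 and 0.045 m and y of wedge_b in the frame of wedge_a above 0.022 m and y of wedge_a in the frame of wedge_b above 0.022 m and distance of short_wedge from where it was at the start of the episode below 0.03 m); the robot touches nothing.
It also fails if it takes over 53 s, if anything falls off the work surface, if the arm or the gripper's body presses on something with over 40 N, if the wrist force passes 120 N, or if a joint passes its speed limit or range.

## Working session

There is one attempt and no reset: what is moved stays moved. The work goes in short steps, Python scripts to look and compute and a tool call to move; the robot and the scene stay as the last step left them, time stands still between calls to the robot, and variables do not carry over. Pictures are saved under pics/ and viewed, about 8 in all and at most 12, crops included, and the job is handed in when it is done.

Besides the shell and the picture viewer there is one more tool, called as name(argument=value, ...), one argument or row to a line, values as JSON. drive_tool: Moves the arm, as the interface text tells. Its arguments: {"type":"object","properties":{"targets":{"type":"array"},"force":{"type":"number"}},"required":["targets"]}

```bash
mkdir -p pics; python3 - <<'E'
from rig import *
import cv2,numpy as np
s=sense();print(s['clock'],s['eef_pos'],s['tcp_rot'],s['opening'],grip_point_offset if not callable(grip_point_offset) else grip_point_offset())
for n in("top","side","wrist"):
    f=grab_frame(n);cv2.imwrite(f"pics/{n}0.png",f["color"]);np.savez(f"{n}0.npz",**f)
    print(n,f["vertical_fov"],f["cx"],f["cy"],np.round(f["world_from_camera"],3).tolist())
E
```

```text
0.0 [ 492.68171328 -383.95820872  303.18553289] [-3.14024125e+00 -2.17482450e-05  9.08755147e-01] 0.9963076592017823 53.900000000000006
top 51.64210531773406 318.7426935333207 236.63180596274984 [[0.019, -0.998, 0.064, 474.31], [-1.0, -0.019, 0.006, -30.924], [-0.004, -0.064, -0.998, 953.402], [0.0, 0.0, 0.0, 1.0]]
side 52.596451045091285 324.15990799475776 249.04324029743586 [[0.72, 0.619, -0.314, 787.138], [0.694, -0.642, 0.325, -308.31], [0.0, -0.452, -0.892, 805.636], [0.0, 0.0, 0.0, 1.0]]
wrist 59.16802260700908 311.68366930903267 245.7733539978487 [[0.789, -0.588, -0.177, 537.794], [-0.614, -0.756, -0.226, -326.481], [-0.001, 0.287, -0.958, 373.773], [0.0, 0.0, 0.0, 1.0]]
```

View pics/top0.png

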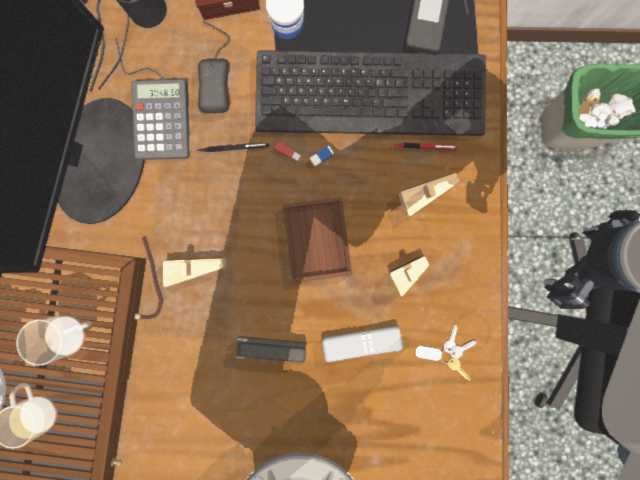

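View pics/side0.png

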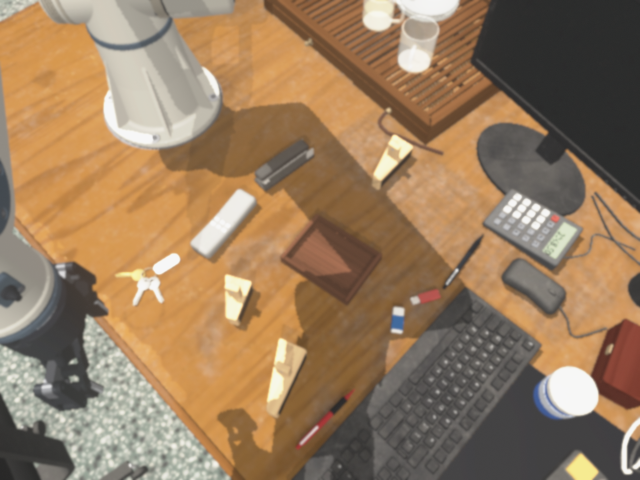

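Top view: tray about (318,240), a long wedge at about (195,270) and another at (430,195), and the short wedge at (410,275). The side view agrees. Next I'll measure the wedges with colour masks.

```bash
cat > h.py <<'E'
import cv2,numpy as np
def ray(f,uv,z):
    uv=np.atleast_2d(np.asarray(uv,float));H=240/np.tan(np.radians(float(f["vertical_fov"]))/2)
    d=np.c_[(uv[:,0]-f["cx"])/H,(uv[:,1]-f["cy"])/H,np.ones(len(uv))]
    M=np.asarray(f["world_from_camera"]);d=d@M[:3,:3].T;o=M[:3,3]
    return (o+d*((z-o[2])/d[:,2])[:,None])[:,:2]
def proj(f,P):
    P=np.atleast_2d(P);H=240/np.tan(np.radians(float(f["vertical_fov"]))/2);M=np.asarray(f["world_from_camera"])
    c=(P-M[:3,3])@M[:3,:3];return np.c_[c[:,0]/c[:,2]*H+f["cx"],c[:,1]/c[:,2]*H+f["cy"]]
E
python3 - <<'E'
from h import *
f=np.load("top0.npz");im=f["color"];hsv=cv2.cvtColor(im,cv2.COLOR_BGR2HSV)
for p in[(195,272),(215,266),(430,195),(410,210),(405,285),(240,290),(450,230),(320,240)]:print(p,hsv[p[1],p[0]])
def crop(x,y,w,h):return cv2.resize(im[y:y+h,x:x+w],(400,300),interpolation=cv2.INTER_CUBIC)
a=np.vstack([np.hstack([crop(155,240,80,60),crop(390,165,80,60)]),np.hstack([crop(370,245,80,60),crop(258,187,120,105)[:300]])])
cv2.imwrite("pics/crop0.png",a)
E
```

```text
(195, 272) [ 27  35 247]
(215, 266) [ 28  34 247]
(430, 195) [ 15  95 182]
(410, 210) [ 27  44 247]
(405, 285) [ 26  43 247]
(240, 290) [ 15 137 128]
(450, 230) [ 16 158 198]
(320, 240) [  9 126 156]
```

View pics/crop0.png

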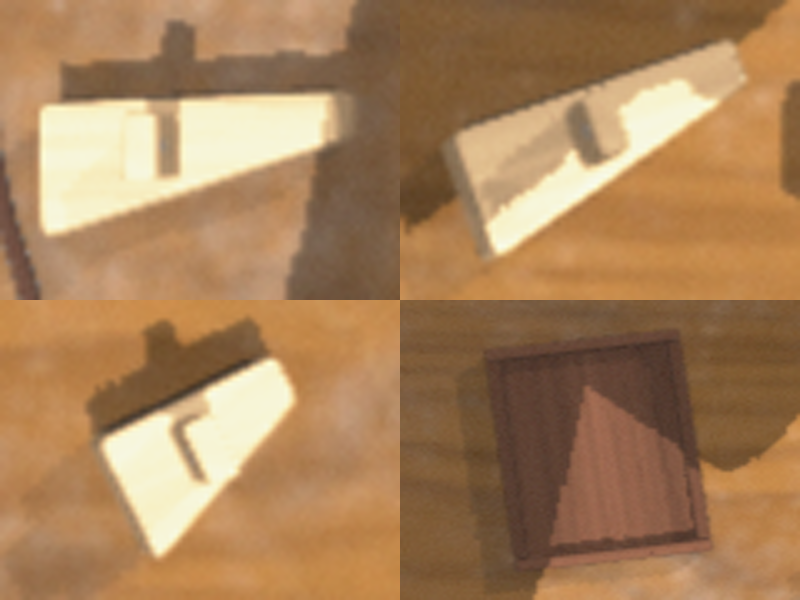

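```bash
python3 - <<'E'
from h import *
f=np.load("top0.npz")
def wedge(n,px):
    P=ray(f,px,30) # thick straight, thick slope, thin straight, thin slope
    d=P[0]-P[2];a=np.arctan2(d[1],d[0]);x=np.array([np.cos(a),np.sin(a)]);y=np.array([-x[1],x[0]])
    o=P[2]+65*x+18*y; o2=P[0]-47*x+18*y
    print(n,np.degrees(a),np.linalg.norm(d),np.linalg.norm(P[0]-P[1]),np.linalg.norm(P[2]-P[3]),o,o2,(o+o2)/2)
wedge("L",[(163,260.6),(164.2,287.4),(221.5,259),(221.5,268)])
wedge("R",[(402.4,192),(410,214.6),(455.6,173.4),(459,180)])
T=ray(f,[(283.8,205.2),(341.4,198.2),(350.4,273.8),(293,280.8)],22)
print(T.round(1),T.mean(0));d=T[0]+T[1]-T[2]-T[3];print(np.degrees(np.arctan2(d[1],d[0])),np.linalg.norm(d)/2);e=T[0]-T[1]+T[3]-T[2];print(np.degrees(np.arctan2(e[1],e[0])),np.linalg.norm(e)/2)
E
```

```text
L 92.65605711424578 109.04751483933093 49.792388725940576 16.723867897278797 [467.04245698 218.61342716] [467.17927615 215.66411382] [467.11086657 217.13877049]
R 110.41723312555621 106.22192927604769 44.74708016684558 13.950026965406 [ 617.47122112 -225.82567973] [ 619.48692387 -231.24075533] [ 618.47907249 -228.53321753]
[[591.9  41.5]
 [607.3 -67.1]
 [465.1 -86.2]
 [450.   20.9]] [528.56777255 -22.7222302 ]
7.9601081113075525 143.47701103992918
98.03423544898061 108.9590383778473
```

```bash
cat >> h.py <<'E'
from scipy.spatial.transform import Rotation as R
def move(x,y,z,yawdeg):
    from rig import sense
    s=sense();A=R.from_euler('xyz',s["tcp_rot"]);B=R.from_euler('xyz',[np.pi,0,np.radians(yawdeg)])
    t=A.inv().apply(np.array([x,y,z])-s["eef_pos"])/1000;w=(A.inv()*B).as_rotvec()
    print("row",t.round(4).tolist(),w.round(4).tolist(),"| at",s["eef_pos"].round(1),np.degrees(s["tcp_rot"]).round(1),"t",round(s["clock"],2),"q",s["qpos"].round(2))
E
python3 -c "
from h import *
move(618,-228,230,200)"
```

```text
row [0.2, 0.003, 0.0733] [-0.0004, -0.0014, -2.5818] | at [ 492.8 -384.   303.3] [-179.9   -0.    52.1] t 0.15 q [-0.66  0.35  1.63  0.    1.16 -0.  ]
```

drive_tool(
  targets=[0.2,0.003,0.073,0,0,-2.58,1,0.2,0.003,0.073,0,0,-2.58,1,0.2,0.003,0.073,0,0,-2.58,1,0.2,0.003,0.073,0,0,-2.58,1,0.2,0.003,0.073,0,0,-2.58,1,0.2,0.003,0.073,0,0,-2.58,1,0.2,0.003,0.073,0,0,-2.58,1,0.2,0.003,0.073,0,0,-2.58,1,0.2,0.003,0.073,0,0,-2.58,1,0.2,0.003,0.073,0,0,-2.58,1,0.2,0.003,0.073,0,0,-2.58,1,0.2,0.003,0.073,0,0,-2.58,1],
  force=60,
)

```text
clock: 1.15
eef_pos: [618.1, -228.2, 230.5]
tcp_rot: [-3.141, -0.001, 2.415]
contact_force: [-0.7, -0.0, -0.5]
opening: 0.994
```

```bash
python3 -c "
from h import *
move(618,-228,230,200)"
```

```text
row [0.0002, 0.0, 0.0005] [0.0001, -0.0007, -1.0756] | at [ 618.1 -228.2  230.5] [-180.    -0.   138.4] t 1.15 q [-0.36  0.48  1.62  0.    1.05 -1.2 ]
```

drive_tool(
  targets=[0,0,0,0,0,-1.076,1,0,0,0,0,0,-1.076,1,0,0,0,0,0,-1.076,1,0,0,0,0,0,-1.076,1,0,0,0,0,0,-1.076,1,0,0,0,0,0,-1.076,1,0,0,0,0,0,-1.076,1,0,0,0,0,0,-1.076,1,0,0,0,0,0,-1.076,1,0,0,0,0,0,-1.076,1],
)

```text
clock: 1.98
eef_pos: [618.1, -228.2, 230.5]
tcp_rot: [3.141, -0.0, -2.795]
contact_force: [-0.4, -0.4, 1.2]
opening: 1.001
```

```bash
python3 - <<'E'
from h import *
from rig import *
f=grab_frame("wrist");cv2.imwrite("pics/wR.png",f["color"]);np.savez("wR.npz",**f)
move(618,-228,230,200)
E
```

```text
row [0.0001, 0.0002, 0.0006] [0.0004, -0.0004, -0.0074] | at [ 618.2 -228.2  230.6] [ 180.    -0.  -160.4] t 2.03 q [-0.36  0.48  1.62  0.    1.05 -2.27]
```

View pics/wR.png

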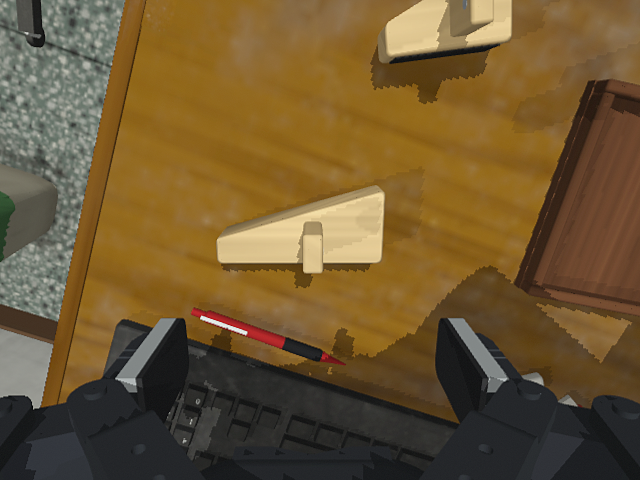

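Wrist view: wedge R's straight edge is level at row 262 from column 218 to 383. The pull's top spans columns 303–323 and rows 247–273. Now I'll cast rays through these.

```bash
python3 - <<'E'
from h import *
f=np.load("wR.npz")
P=ray(f,[(303,248),(323,248),(323,273),(303,273)],66);print(P.round(1),P.mean(0),np.linalg.norm(P[0]-P[1]),np.linalg.norm(P[1]-P[2]))
E=ray(f,[(383,262),(383,188),(218,262),(218,237)],30);d=E[0]-E[2];a=np.arctan2(d[1],d[0]);x=np.array([np.cos(a),np.sin(a)]);y=np.array([-x[1],x[0]])
print(np.degrees(a),np.linalg.norm(d),E[2]+65*x+18*y,E[0]-47*x+18*y)
move(*P.mean(0),108,np.degrees(a)+90)
E
```

```text
[[ 618.7 -233.5]
 [ 614.7 -222.6]
 [ 629.2 -217.2]
 [ 633.3 -228.3]] [ 623.98373476 -225.38888805] 11.630466042296426 15.474818164167608
109.87748680421528 111.75090079646937 [ 619.16880236 -226.29626966] [ 619.2534986  -226.53052798]
row [-0.0065, 0.0007, 0.1226] [0.0004, -0.0004, -0.0053] | at [ 618.2 -228.2  230.6] [ 180.    -0.  -160.4] t 2.03 q [-0.36  0.48  1.62  0.    1.05 -2.27]
```

drive_tool(
  targets=[-0.002,0.001,0.04,0,0,0,1,-0.002,0.001,0.08,0,0,0,1,-0.002,0.001,0.11,0,0,0,1,-0.002,0.001,0.124,0,0,0,1,-0.002,0.001,0.124,0,0,0,1,-0.002,0.001,0.124,0,0,0,0,-0.002,0.001,0.124,0,0,0,0,-0.002,0.001,0.124,0,0,0,0,-0.002,0.001,0.124,0,0,0,0,-0.002,0.001,0.124,0,0,0,0,-0.002,0.001,0.124,0,0,0,0,-0.002,0.001,0.124,0,0,0,0],
  force=60,
)

```text
clock: 3.03
eef_pos: [620.4, -226.9, 108.0]
tcp_rot: [-3.14, 0.001, -2.798]
contact_force: [-1.2, -0.2, 6.8]
opening: 0.133
```

drive_tool(
  targets=[0,0,0,0,0,0,0,0,0,0,0,0,0,0,0,0,-0.02,0,0,0,0,0,0,-0.05,0,0,0,0,0,0,-0.09,0,0,0,0,0,0,-0.12,0,0,0,0,0,0,-0.12,0,0,0,0],
)

```text
clock: 3.62
eef_pos: [622.7, -227.7, 233.9]
tcp_rot: [-3.135, 0.008, -2.798]
contact_force: [1.5, 0.1, 0.1]
opening: 0.131
```

```bash
python3 - <<'E'
from h import *
from rig import *
print(sense()["opening"],sense()["contact_force"])
c=np.array([528.6,-22.7]);a=np.radians(8);tx=np.array([np.cos(a),np.sin(a)]);ty=np.array([-tx[1],tx[0]])
# -ty side: wedge x=+tx, thick end centred: pull at +9
p=c+9*tx-24*ty;print("R place",p,"L place",c-9*tx+24*ty)
move(*p,228,98)
E
```

```text
0.13093420005113937 [1.54050725 0.08204379 0.1371483 ]
R place [540.85256704 -45.21387574] L place [ 5.16347433e+02 -1.86124259e-01]
row [0.0157, 0.1994, 0.0045] [0.0022, 0.0112, 1.7743] | at [ 622.7 -227.7  233.9] [-179.6    0.4 -160.3] t 3.62 q [-0.35  0.47  1.61  0.    1.04 -2.27]
```

drive_tool(
  targets=[0.016,0.199,0,0,0,1.774,0,0.016,0.199,0,0,0,1.774,0,0.016,0.199,0,0,0,1.774,0,0.016,0.199,0,0,0,1.774,0,0.016,0.199,0,0,0,1.774,0,0.016,0.199,0,0,0,1.774,0,0.016,0.199,0,0,0,1.774,0,0.016,0.199,0,0,0,1.774,0,0.016,0.199,0,0,0,1.774,0,0.016,0.199,0,0,0,1.774,0,0.016,0.199,0,0,0,1.774,0,0.016,0.199,0,0,0,1.774,0],
)

```text
clock: 4.62
eef_pos: [537.4, -44.6, 226.5]
tcp_rot: [-3.141, -0.0, 1.98]
contact_force: [-0.5, 0.4, -0.6]
opening: 0.132
```

```bash
python3 -c "
from h import *
move(540.9,-45.2,230,98)"
```

```text
row [-0.002, 0.0029, -0.0035] [-0.0006, -0.0002, 0.27] | at [537.4 -44.6 226.5] [-180.    -0.   113.5] t 4.62 q [-0.09  0.31  1.89 -0.    0.94 -0.5 ]
```

Finish the turn, then look from the wrist camera to check the wedge against the tray.

drive_tool(
  targets=[-0.002,0.003,-0.003,0,0,0.27,0,-0.002,0.003,-0.003,0,0,0.27,0,-0.002,0.003,-0.003,0,0,0.27,0,-0.002,0.003,-0.003,0,0,0.27,0,-0.002,0.003,-0.003,0,0,0.27,0],
)

```text
clock: 5.03
eef_pos: [541.0, -45.3, 229.6]
tcp_rot: [-3.141, -0.0, 1.72]
contact_force: [-0.1, -1.6, -1.9]
opening: 0.128
```

```bash
python3 - <<'E'
from h import *
from rig import *
f=grab_frame("wrist");cv2.imwrite("pics/wR2.png",f["color"]);np.savez("wR2.npz",**f)
move(540.9,-45.2,230,98)
E
```

```text
row [0.0001, -0.0002, -0.0004] [-0.0004, -0.0001, 0.0095] | at [541.1 -45.2 229.6] [-180.    -0.    98.5] t 5.08 q [-0.09  0.31  1.88  0.    0.95 -0.24]
```

View pics/wR2.png

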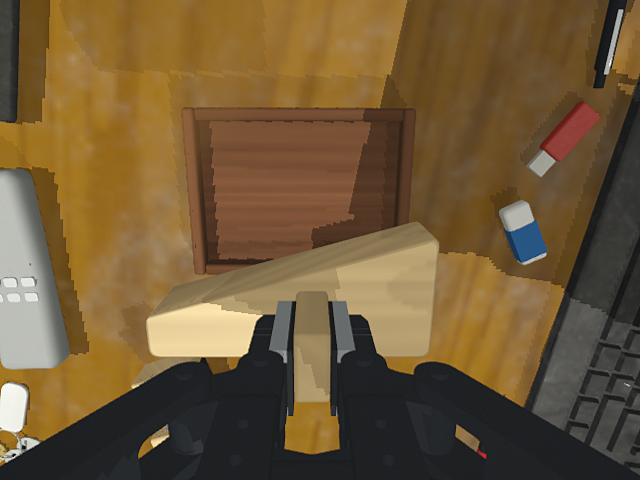

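Wrist view: the held wedge hangs level (near edge at row 355). The tray's far outer corners are at (184,109) and (414,108), and its left wall reaches down to (197,273).

```bash
python3 - <<'E'
from h import *
f=np.load("wR2.npz")
P=ray(f,[(184,109),(414,108)],22);d=P[1]-P[0];a=np.arctan2(d[1],d[0]);print(P.round(1),np.degrees(a),np.linalg.norm(d))
tx=d/np.linalg.norm(d);ty=np.array([-tx[1],tx[0]]);c=P.mean(0)-56*ty;print("c",c)
E=ray(f,[(149,355),(432,355)],153);print("edge",E.round(1),np.linalg.norm(E[1]-E[0]), (E.mean(0)-c)@tx)
for z in (123,153):
  E=ray(f,[(148,355),(433,355)],z);d=E[1]-E[0];print(z,np.linalg.norm(d),np.degrees(np.arctan2(d[1],d[0])),E.mean(0)-9*0)
p=c+9*tx-24*ty;print(p);move(*p,230,np.degrees(a)+90)
E
```

```text
[[450.2  20.9]
 [592.5  43. ]] 8.82463156709726 143.96852295654122
c [529.96463671 -23.36255611]
edge [[480.2 -70.7]
 [590.4 -54. ]] 111.46264517685957 -0.7352501135899103
123 135.1378529107813 8.598703744215644 [536.29048389 -80.54874085]
153 112.25036707248341 8.598703744215651 [535.27254302 -62.34561041]
[542.53995533 -45.69776065]
row [-0.0007, 0.0013, -0.0004] [-0.0004, -0.0001, -0.0049] | at [541.1 -45.2 229.6] [-180.    -0.    98.5] t 5.08 q [-0.09  0.31  1.88  0.    0.95 -0.24]
```

drive_tool(
  targets=[-0.001,0.001,0.03,0,0,-0.005,0,-0.001,0.001,0.06,0,0,-0.005,0,-0.001,0.001,0.085,0,0,-0.005,0,-0.001,0.001,0.1,0,0,-0.005,0,-0.001,0.001,0.108,0,0,-0.005,0,-0.001,0.001,0.112,0,0,-0.005,0,-0.001,0.001,0.114,0,0,-0.005,0,-0.001,0.001,0.115,0,0,-0.005,0,-0.001,0.001,0.115,0,0,-0.005,0],
)

```text
clock: 5.83
eef_pos: [542.9, -46.1, 116.1]
tcp_rot: [3.14, 0.0, 1.722]
contact_force: [-0.6, 0.1, -2.1]
opening: 0.131
```

drive_tool(
  targets=[0,0,0.001,0,0,0,0,0,0,0.002,0,0,0,0,0,0,0.002,0,0,0,0.1,0,0,0.002,0,0,0,0.3,0,0,0.002,0,0,0,0.4,0,0,0.002,0,0,0,0.4,0,0,0.002,0,0,0,0.4,0,0,-0.03,0,0,0,0.4,0,0,-0.07,0,0,0,0.4,0,0,-0.11,0,0,0,1,0,0,-0.13,0,0,0,1,0,0,-0.13,0,0,0,1],
)

```text
clock: 6.83
eef_pos: [545.0, -46.3, 249.9]
tcp_rot: [3.134, 0.002, 1.722]
contact_force: [0.3, -0.0, 0.3]
opening: 0.806
```

```bash
python3 - <<'E'
from h import *
from rig import *
f=grab_frame("wrist");cv2.imwrite("pics/wR3.png",f["color"]);np.savez("wR3.npz",**f)
move(467,217,230,2.7)
E
```

```text
row [0.2718, -0.0365, 0.0168] [0.0048, -0.0032, 1.6746] | at [543.9 -46.2 247.3] [1.797e+02 1.000e-01 9.860e+01] t 6.88 q [-0.09  0.29  1.86 -0.    0.98 -0.24]
```

View pics/wR3.png

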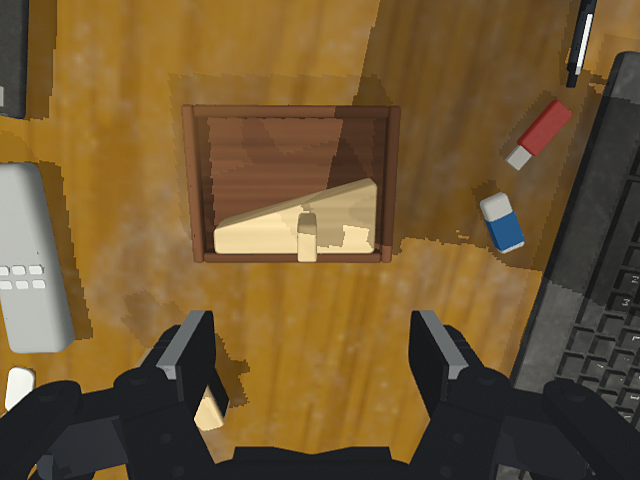

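Wrist view: wedge R is seated in the tray along the near wall, with its pull at (307,240). On to L.

drive_tool(
  targets=[0.272,-0.037,0.017,0,0,1.675,1,0.272,-0.037,0.017,0,0,1.675,1,0.272,-0.037,0.017,0,0,1.675,1,0.272,-0.037,0.017,0,0,1.675,1,0.272,-0.037,0.017,0,0,1.675,1,0.272,-0.037,0.017,0,0,1.675,1,0.272,-0.037,0.017,0,0,1.675,1,0.272,-0.037,0.017,0,0,1.675,1,0.272,-0.037,0.017,0,0,1.675,1,0.272,-0.037,0.017,0,0,1.675,1,0.272,-0.037,0.017,0,0,1.675,1,0.272,-0.037,0.017,0,0,1.675,1],
)

```text
clock: 7.88
eef_pos: [464.1, 217.1, 226.1]
tcp_rot: [3.141, 0.003, 0.305]
contact_force: [-0.5, 0.8, 0.1]
opening: 0.997
```

```bash
python3 -c "
from h import *
move(467,217,230,2.7)"
```

```text
row [0.0027, 0.001, -0.0039] [0.0008, 0.0027, 0.2579] | at [464.1 217.1 226.1] [180.    0.2  17.5] t 7.88 q [ 0.43  0.27  1.94 -0.    0.93  1.7 ]
```

drive_tool(
  targets=[0.003,0.001,-0.004,0,0,0.258,1,0.003,0.001,-0.004,0,0,0.258,1,0.003,0.001,-0.004,0,0,0.258,1,0.003,0.001,-0.004,0,0,0.258,1,0.003,0.001,-0.004,0,0,0.258,1],
)

```text
clock: 8.3
eef_pos: [467.7, 217.0, 230.9]
tcp_rot: [3.141, 0.002, 0.056]
contact_force: [-0.3, -0.1, -0.5]
opening: 1.001
```

```bash
python3 - <<'E'
from h import *
from rig import *
f=grab_frame("wrist");cv2.imwrite("pics/wL.png",f["color"]);np.savez("wL.npz",**f)
move(467,217,230,2.7)
E
```

```text
row [-0.0008, -0.0, 0.0011] [0.0005, 0.0012, 0.0088] | at [467.8 217.  231.1] [1.8e+02 1.0e-01 3.2e+00] t 8.35 q [ 0.43  0.27  1.93 -0.    0.94  1.95]
```

View pics/wL.png

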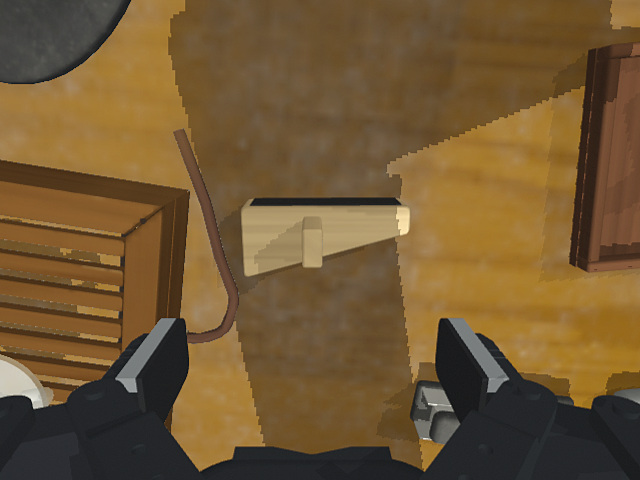

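Wrist view: wedge L's straight top edge runs from (243,207) to (409,206), its sole faces up the picture, and the pull is at columns 303–323.

```bash
python3 - <<'E'
from h import *
f=np.load("wL.npz")
E=ray(f,[(243,207),(409,206)],30);d=E[0]-E[1];a=np.arctan2(d[1],d[0]);x=np.array([np.cos(a),np.sin(a)]);y=np.array([-x[1],x[0]])
o=(E[1]+65*x+E[0]-47*x)/2+18*y
print(np.degrees(a),np.linalg.norm(d),o,ray(f,[(303,259),(323,259)],66))
move(*o,107,np.degrees(a)-90)
E
```

```text
93.59813229239572 108.25583749351432 [468.03505317 216.26011953] [[461.76920668 221.47173155]
 [462.43300241 209.75098698]]
row [0.0003, 0.0007, 0.1241] [0.0005, 0.0012, -0.0069] | at [467.8 217.  231.1] [1.8e+02 1.0e-01 3.2e+00] t 8.35 q [ 0.43  0.27  1.93 -0.    0.94  1.95]
```

drive_tool(
  targets=[0,0.001,0.04,0,0,-0.005,1,0,0.001,0.08,0,0,-0.005,1,0,0.001,0.11,0,0,-0.005,1,0,0.001,0.123,0,0,-0.005,1,0,0.001,0.123,0,0,-0.005,1,0,0.001,0.123,0,0,-0.005,0,0,0.001,0.123,0,0,-0.005,0,0,0.001,0.123,0,0,-0.005,0,0,0.001,0.123,0,0,-0.005,0,0,0.001,0.123,0,0,-0.005,0,0,0.001,0.123,0,0,-0.005,0,0,0.001,0.123,0,0,-0.005,0],
  force=60,
)

```text
clock: 9.35
eef_pos: [468.8, 216.4, 109.7]
tcp_rot: [-3.141, -0.001, 0.058]
contact_force: [-0.3, -1.0, 5.0]
opening: 0.135
```

drive_tool(
  targets=[0,0,0,0,0,0,0,0,0,0,0,0,0,0,0,0,-0.02,0,0,0,0,0,0,-0.05,0,0,0,0,0,0,-0.09,0,0,0,0,0,0,-0.13,0,0,0,0,0,0,-0.15,0,0,0,0,0,0,-0.15,0,0,0,0],
)

```text
clock: 10.02
eef_pos: [470.3, 217.1, 264.0]
tcp_rot: [-3.139, -0.008, 0.058]
contact_force: [0.7, 0.6, -1.3]
opening: 0.129
```

```bash
python3 - <<'E'
from h import *
c=np.array([529.8,-23.2]);a=np.radians(8.5);tx=np.array([np.cos(a),np.sin(a)]);ty=np.array([-tx[1],tx[0]])
p=c-9*tx+24*ty;print(p);move(*p,255,98.5)
E
```

```text
[517.35143136  -0.79390398]
row [0.0344, 0.2203, 0.0086] [0.0042, -0.0086, -1.6615] | at [470.3 217.1 264. ] [-179.8   -0.5    3.3] t 10.02 q [ 0.43  0.23  1.9  -0.    1.    1.94]
```

drive_tool(
  targets=[0.034,0.22,0.009,0,0,-1.66,0,0.034,0.22,0.009,0,0,-1.66,0,0.034,0.22,0.009,0,0,-1.66,0,0.034,0.22,0.009,0,0,-1.66,0,0.034,0.22,0.009,0,0,-1.66,0,0.034,0.22,0.009,0,0,-1.66,0,0.034,0.22,0.009,0,0,-1.66,0,0.034,0.22,0.009,0,0,-1.66,0,0.034,0.22,0.009,0,0,-1.66,0,0.034,0.22,0.009,0,0,-1.66,0,0.034,0.22,0.009,0,0,-1.66,0,0.034,0.22,0.009,0,0,-1.66,0],
)

```text
clock: 11.02
eef_pos: [514.0, -1.6, 248.4]
tcp_rot: [-3.139, 0.0, 1.483]
contact_force: [0.5, 0.2, -1.4]
opening: 0.125
```

```bash
python3 -c "
from h import *
move(517.4,-0.8,230,98.5)"
```

```text
row [0.0011, 0.0034, 0.0184] [-0.0022, -0.0001, -0.2359] | at [514.   -1.6 248.4] [-179.9    0.    85. ] t 11.02 q [-0.01  0.25  1.92  0.    0.98  0.08]
```

drive_tool(
  targets=[0.001,0.003,0.018,0,0,-0.236,0,0.001,0.003,0.018,0,0,-0.236,0,0.001,0.003,0.018,0,0,-0.236,0,0.001,0.003,0.018,0,0,-0.236,0,0.001,0.003,0.018,0,0,-0.236,0],
)

```text
clock: 11.43
eef_pos: [517.7, -0.8, 231.6]
tcp_rot: [-3.141, -0.0, 1.709]
contact_force: [-0.3, 0.3, -1.7]
opening: 0.129
```

```bash
python3 - <<'E'
from h import *
from rig import *
f=grab_frame("wrist");g=grab_frame("side");cv2.imwrite("pics/wL2.png",np.hstack([f["color"][60:],g["color"][180:360,200:520].repeat(2,0).repeat(2,1)[:360]][:1]));np.savez("wL2.npz",**f)
move(517.4,-0.8,116,98.5)
E
```

```text
row [0.0001, -0.0006, 0.116] [0.0002, 0.0001, -0.0084] | at [518.   -0.8 232. ] [180.   0.  98.] t 11.53 q [-0.    0.27  1.93 -0.    0.94 -0.14]
```

View pics/wL2.png

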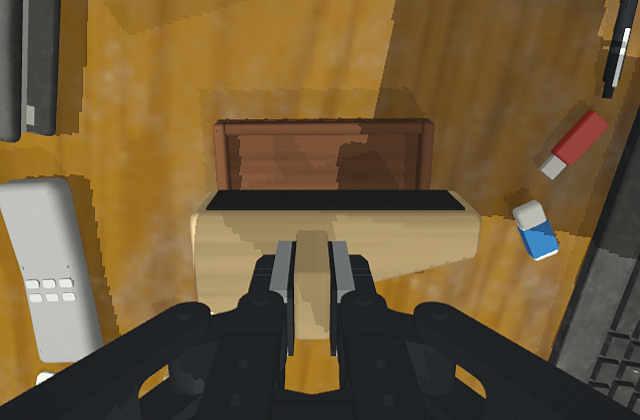

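Wrist view (rows +60 for the crop): the held wedge's straight top edge is level at row 270 from column 193 to 479. The tray's far corners are at (216,181) and (433,180).

```bash
python3 - <<'E'
from h import *
f=np.load("wL2.npz")
P=ray(f,[(216,181),(433,180)],22);d=P[1]-P[0];L=np.linalg.norm(d);tx=d/L;ty=np.array([-tx[1],tx[0]]);print(np.degrees(np.arctan2(d[1],d[0])),L,"c",P.mean(0)-56*ty)
E=ray(f,[(193,270),(479,270)],152.3);e=E[1]-E[0];c=P.mean(0)-56*ty
print(np.degrees(np.arctan2(e[1],e[0])),np.linalg.norm(e),"edge mid rel tray",(E.mean(0)-c)@tx,(E.mean(0)-c)@ty)
E
```

```text
8.229268749028464 143.46031061226495 c [529.46259028 -21.30322506]
7.968683640641053 107.65785752167659 edge mid rel tray 0.6616529482670969 40.49568221647171
```

drive_tool(
  targets=[0,0,0.03,0,0,-0.008,0,0,0,0.06,0,0,-0.008,0,0,0,0.085,0,0,-0.008,0,0,0,0.1,0,0,-0.008,0,0,0,0.108,0,0,-0.008,0,0,0,0.112,0,0,-0.008,0,0,0,0.114,0,0,-0.008,0,0,0,0.116,0,0,-0.008,0,0,0,0.116,0,0,-0.008,0],
)

```text
clock: 12.28
eef_pos: [518.3, -0.8, 117.8]
tcp_rot: [3.141, 0.0, 1.721]
contact_force: [-5.2, -0.6, 10.6]
opening: 0.128
```

Contact shows 10 N upward, about 2 mm above the expected seating height. I'll look before releasing.

```bash
python3 - <<'E'
from h import *
from rig import *
s=sense();print(s["contact_force"],s["wrist_torque"],s["eef_pos"])
f=grab_frame("wrist");g=grab_frame("side");s=sense();print(s["contact_force"],s["wrist_torque"],s["eef_pos"])
a=cv2.resize(f["color"],(400,300));b=cv2.resize(g["color"][180:330,240:440],(400,300),interpolation=cv2.INTER_CUBIC)
cv2.imwrite("pics/wL3.png",np.hstack([a,b]))
E
```

```text
[-5.18878478 -0.55671009 10.56508818] [-0.00757877  0.88994094 -0.01850666] [518.32398774  -0.80065429 117.75751617]
[-3.4649003  -0.52997631  8.9850047 ] [-0.03456957  0.85351433 -0.00509045] [518.30462092  -0.77515467 117.76289474]
```

View pics/wL3.png

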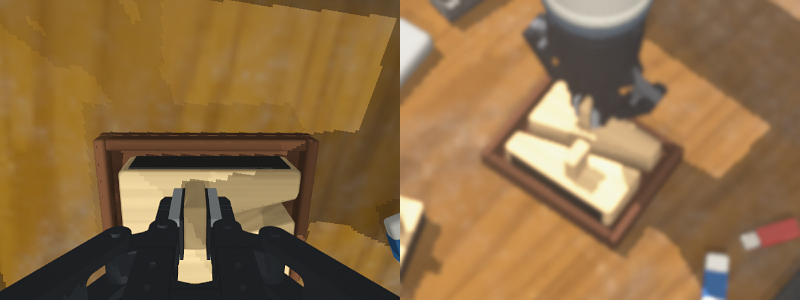

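Both wedges look to be inside the walls. L's thick end is touching the floor first, from a slight sag in the grip. I'll ease down and release.

drive_tool(
  targets=[0,0,0.001,0,0,0,0,0,0,0.001,0,0,0,0.1,0,0,0.001,0,0,0,0.2,0,0,0.001,0,0,0,0.35,0,0,0.001,0,0,0,0.35,0,0,0.001,0,0,0,0.35,0,0,-0.02,0,0,0,0.35,0,0,-0.06,0,0,0,0.35,0,0,-0.1,0,0,0,0.35,0,0,-0.14,0,0,0,0.5,0,0,-0.14,0,0,0,0.5],
)

```text
clock: 13.3
eef_pos: [521.4, -0.8, 263.3]
tcp_rot: [3.131, 0.002, 1.721]
contact_force: [2.5, 0.6, -0.0]
opening: 0.5
```

```bash
python3 - <<'E'
from h import *
from rig import *
s=sense();print(s["clock"],s["contact_force"],s["eef_pos"],s["opening"])
f=grab_frame("wrist");g=grab_frame("top");np.savez("fin.npz",**f)
a=f["color"][60:360,120:520];b=cv2.resize(g["color"][165:315,250:450],(400,300),interpolation=cv2.INTER_CUBIC)
cv2.imwrite("pics/fin.png",np.hstack([a,b]))
E
```

```text
13.3 [ 2.47925861  0.59422716 -0.01272141] [521.41524243  -0.7684681  263.30074558] 0.49962920085637386
```

View pics/fin.png

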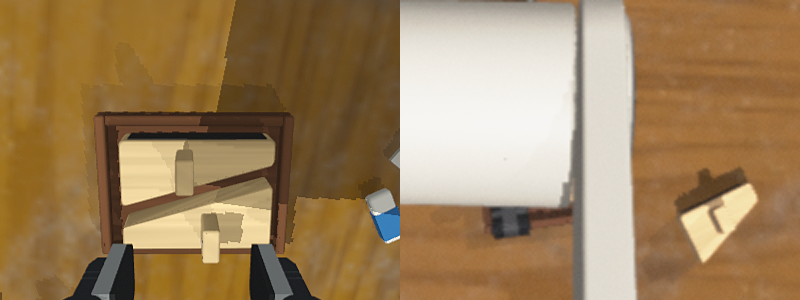

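Final view: both wedges lie head to tail inside the tray, slopes facing, L's pull at crop (184,172) and R's at (210,238). The short wedge's corners match its start pixels to within about 1.5 px. One numeric check of L's seating, then I hand in.

```bash
python3 - <<'E'
from h import *
from rig import *
f=np.load("fin.npz")
c=np.array([529.6,-22.4]);a=np.radians(8.3);M=np.array([[np.cos(a),np.sin(a)],[-np.sin(a),np.cos(a)]])
for n,p in(("L straight edge",[(239,200),(395,199)]),("R straight edge",[(245,308),(391,308)])):
    E=(ray(f,p,36)-c)@M.T;print(n,E.round(1).tolist(),np.linalg.norm(E[1]-E[0]))
for s in((210,98),(236,98)):pass
print(sense()["contact_force"],sense()["clock"])
sign_off()
E
```

```text
L straight edge [[-54.1, 39.7], [57.1, 40.8]] 111.13133181268198
R straight edge [[-53.1, -44.2], [59.3, -44.2]] 112.45122356247093
[-0.0813493   0.30805137 -0.95546509] 13.4
the job is handed in; nothing more can be done
```

I put both long wedges in the tray head to tail, slopes facing each other and pulls up, then handed the job in at 13.4 s. No verdict is reported.

**Last checks:**
- **Length and alignment:** with their tops taken at z = 36, the height for lying on the tray floor, the straight edges measured 111 and 112.5 mm (true 112). Both were parallel to the tray within about 0.01 rad.
- **Position in the tray:** the straight edges sat at about y = +40 and −44 mm, inside the ±48 mm walls. That puts the pulls roughly 48 mm apart across the tray.
- **Short wedge:** it had not moved, to within about 1.5 pixels (roughly 3 mm).
- **Gripper:** it was raised clear and open, with forces near zero.

**Not fully in agreement:**
- **Early contact:** while lowering the second wedge I felt about 10 N of contact roughly 2 mm early. I took this as a slight sag in the grip. After release it looked flat, but I did not measure its tilt directly.
- **Tray size:** the tray's outer length measured 143–144 mm instead of 148, probably because I picked points on its rounded edges.

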